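# Ready the ultrasonic cleaner for loading and hold its lid

### The job

We are about to load the ultrasonic cleaner: first stand the trocar obturator from the blue mat upright in the steel forceps jar, tip down, letting go only when its tip is well down inside the jar. Then raise the cleaner's lid and hold it open at 60 degrees, so that a colleague can load the bath; the lid falls shut by itself, so finish while still holding it there. Do not knock the jar over, and leave the other instruments, bowls and the spray can where they are.

Things in the scene. Friction and masses are not known exactly. Their poses are not given: they have to be found in the camera images.
- obturator: Trocar obturator lying on the blue mat: straight round steel shaft, 10 mm diameter, conical over the last 12 mm to its tip; at the other end, from 168 mm on, a grey grip head 32 long, 30 wide, 24 mm thick; 200 mm in all, 65 g, balanced near mid-length. Origin on the axis, 100 mm from the tip; x runs from tip to head. It lies with x rising 2.6 degrees; the tip points roughly at the robot
- obturator_tip (a point): the end of the obturator's conical tip, on its axis
- obturator_head (a point): centre of the outer end face of the obturator's head, on its axis, 200 mm from the tip
- jar: Loose round steel forceps jar, open at the top, empty, 115 mm high, 62 mm outside diameter, wall 3 mm (bore 55 to 56 mm), bottom 5 mm thick, about 280 g, standing on the 2 mm thick blue mat. Origin at the centre of its underside, z up
- jar_mouth (a point): centre of the jar's mouth, at rim height, 115 mm above its underside
- jar_floor (a point): centre of the jar's inner floor, 5 mm above its underside
- cleaner: Bench-top ultrasonic cleaner, steel housing 178 mm deep (x), 206 mm wide (y), 172 mm high to the underside of its lid, fixed on the table. Origin at the centre of its underside, z up; its black control panel faces -x, roughly to the robot; the hinge is at the rear (+x)
- lid (a joint): angle of the cleaner's lid in rad: 0 closed, grows as it opens (60 degrees = 1.047), stop at 1.75. It turns about the cleaner's y axis through point lid_hinge, its front edge rising and going back to +x. 340 to 550 g, nearly frictionless: it falls shut when let go below about 1.5 rad; lifting it at the handle takes 2 to 4 N
- lid_hinge (a point): a point on the lid's hinge axis, at the middle of the lid's width: 80 mm behind the cleaner's origin (+x) and 172 mm above the table
- lid_handle (a point): middle of the lid's handle, a straight round black bar, 12 mm diameter, 110 mm long, parallel to the hinge (y), on a post at either end; it turns with the lid. Lid closed: 135 mm in front of the hinge axis (-x of the cleaner), 40 mm above it, 36 mm above the flat lid top (plate 4 mm thick); the lid's front edge is 40 mm farther forward
- needle_holder: bystander: ring-handled steel needle holder, 170 mm long, flat on the mat; leave it
- scissors: bystander: ring-handled scissors beside the cleaner; leave them
- bowl: bystander: round steel bowl, 80 mm wide, 38 mm high; leave it
- gallipot: bystander: small steel cup, 64 mm wide, 36 mm high; leave it
- spray: bystander: white spray can, 56 mm wide, 190 mm high, behind the mat; leave it
- brush: bystander: small white-handled cleaning brush, 8 mm high, at the back of the mat; leave it
Mind the look-alikes: they are no part of the job. What is shaped like the jar but red or yellow is not meant.

How it is judged (in metres and radians):
On the way, in this order (a step that is already met when the one before it is completed fails the run):
1. the obturator stands tip down in the upright jar, released and at rest (horizontal distance between obturator_tip and jar_floor below 0.032 m and z of obturator_tip in the frame of jar below 0.03 m and angle between obturator's own x axis and vertical below 0.52 rad and angle between jar's own z axis and vertical below 0.12 rad and contact force between the fingers and obturator below 0.1 N and linear speed of obturator below 0.05 m/s), for 0.3 s.
2. the lid is held still at 60 degrees by the gripper (value of joint lid between 0.96 and 1.135 rad and contact force between the fingers and lid above 0.3 N), for 0.5 s.
At the end, for the whole second after the job is handed in: The gripper still holds the lid, still, at 60 degrees (55 to 65), touching it with more than 0.3 N, and neither the spray can nor the jar props it; the obturator stands tip down in the upright jar, its tip within 30 mm of the jar's underside and leaning less than 30 degrees, released and at rest (all of step 1 and all of step 2 and velocity of joint lid between -0.05 and 0.05 rad/s and contact force between lid and spray below 0.1 N and contact force between lid and jar below 0.1 N); the arm keeps its last pose, push and grip.
It fails at once if the jar is knocked over (tilted more than 30 degrees) (angle between jar's own z axis and vertical above 0.52 rad).
It fails at once if the obturator is let go while its tip is more than 90 mm above the table (height (world z) of obturator_tip above 0.09 m and contact force between the fingers and obturator below 0.05 N).
It fails at once if a bystander is moved by more than 40 mm (distance of any of needle_holder, scissors, bowl, gallipot, spray, brush from where it was at the start of the episode above 0.04 m).
It also fails if it takes over 48 s, if anything falls off the work surface, if the arm or the gripper's body presses on something with over 40 N, if the wrist force passes 120 N, or if a joint passes its speed limit or range.

### The arm

A 6-joint arm with a two-finger parallel gripper is mounted at the origin on the work surface. World frame = base frame: x ahead of the robot, y to its left, z up, the work surface at z = 0. Lengths are in mm, angles in rad, forces in N, time in s.
With the tool pointing down it reaches from about 300 to 775 mm from the base axis. Payload 14.6 kg.
Tool frame: the origin (TCP) lies between the finger pads; the fingertips stand manip.tip_reach ahead of it and the grasp point (between the pads) lies 5 mm behind it (manip.tip_reach is the distance from the TCP to the fingertips, in mm); z points along the fingers, y is the line along which they close (so a half turn about z gives the same grasp; the last joint's range is limited). The gripper opens to 94 mm and grips with 3 to 60 N. Pads are 16 mm wide; open, the fingers measure 119 mm over their backs; the gripper's body (75 mm by 177 mm) begins 78 mm behind the grasp point.
Start: joints at [1.114, 0.3, 1.521, -0, 1.321, -0.067], TCP at [208.998, 508.733, 219.446] pointing down, gripper open.
Joint ranges: [-3.03, 3.03], [-0.79, 2.21], [0.23, 2.52], [-1.04, 4.18], [0, 3.07], [-2.55, 2.55]. Speed limits (rad/s): [2.22, 2.22, 2.57, 3.14, 3.14, 3.14].

### API

Orientations are given as [roll, pitch, yaw] about the fixed x, y, z axes, in that order (R = Rz(yaw) Ry(pitch) Rx(roll)).
In Python, from cell import manip gives the robot as it stands. The module is installed in compiled form; this text tells all that it offers.
- The arm moves only by the shell command python3 -m creep 'ROWS' [FORCE]. ROWS is JSON, a list of rows, each a list of 3 entries, a list of its own where there are three numbers: the opening, from -1 (shut) to 1 (fully open), then the shift along the tool's x, y, z in cm, then the turn about the tool's z in units of 5 degrees (1.0 is 5 degrees). In form: [[grip, [tx, ty, tz], roll], ...]. A call has 1 to 12 rows; each row is the pose to reach, as a shift and turn from the pose commanded when the call began, along the tool's axes at that moment; what a row does not reach only later rows make up. A row lasts 1/10 s, in which the tool goes at most 50 mm and 8.59 degrees, less where a joint would pass 70% of its speed; a pose out of reach is approached as far as the arm can. A call with a gripper value outside its range is refused whole. The fingers move at their own pace and stop on an object; FORCE is the grip in N (left out, the last holds). Time passes only in rows, so rows that repeat a pose let the fingers close. It gives the time, the measured TCP pose, the force, the opening and the grip force at its end, in the units of the state.
- manip.read_state(): the state, without advancing time (a new reading comes with each control period).
- manip.camera(name): name is "scene" or "top" or "wrist"; returns the picture (400x640x3 uint8, red, green, blue); there is no depth.
- manip.camera_params(name): a dict with "fovy" (degrees; the focal length in pixels is half the picture's height over the tangent of half this angle, whatever the lens; pixels are square), "cx", "cy" (the principal point, pixels), "k1" (the pictures are not rectified: a ray, as slopes to the right and down, at radius r is drawn at 1 + k1 r^2 times it, then the intrinsics apply), "origin" and "attitude" of the camera in the world. Camera axes: x right, y down, z forward; pixel columns grow to the right and rows downward; lengths in mm; the calibration is good to about 2 mm. A picture is of the moment at which its call begins: read the wrist's pose just before it. camera_params takes no time and is no camera call; for the wrist camera it gives the pose at the moment of the call.
- manip.sign_off(): hands the job in; it is judged then, once.
The state is a dict: "clock": time; "joints": joint angles; "qd": joint speeds; "effort": joint torques, N m; "eef_pos": TCP position; "eef_rot": TCP orientation; "wrist_force": force on the tool from outside, world axes, zero at the start; "moment": the same for the moment, N m; "finger_gap": finger opening in mm; "finger_force": force on a finger pad.
Only numpy, scipy, OpenCV 4.12 (cv2) and the standard library are available. Lean on these libraries where they do the work, as an engineer would, in place of code of your own. Each camera call takes 0.05 s, during which the arm holds its last target. There are 200 camera calls.

## Working session

There is one attempt and no reset: what is moved stays moved. The work goes in short steps, Python scripts to look and compute and a shell command to move; the robot and the scene stay as the last step left them, time stands still between calls to the robot, and variables do not carry over. Pictures are saved under pics/ and viewed, at most 10 in all, crops included, and the job is handed in when it is done.

```bash
mkdir -p pics; cat > h.py <<'E'
import numpy as np, cv2
from cell import manip
from scipy.spatial.transform import Rotation as R
def cam(n):
    p=manip.camera_params(n); f=200/np.tan(np.radians(p["fovy"])/2)
    return p,f
def rot(p):
    a=np.array(p["attitude"],float)
    return a if a.shape==(3,3) else (R.from_euler('xyz',a).as_matrix() if a.size==3 else None)
def ray(p,f,u,v):
    d=np.array([(u-p["cx"])/f,(v-p["cy"])/f]); s=d.copy()
    for _ in range(30): s=d/(1+p["k1"]*(s@s))
    return rot(p)@np.array([s[0],s[1],1])
def onz(p,f,u,v,z):
    o=np.array(p["origin"]); r=ray(p,f,u,v); return o+r*(z-o[2])/r[2]
def proj(p,f,X):
    c=rot(p).T@(np.array(X)-np.array(p["origin"])); s=c[:2]/c[2]
    s=s*(1+p["k1"]*(s@s)); return s*f+[p["cx"],p["cy"]]
E
python3 - <<'E'
from h import *
print(manip.read_state(), manip.tip_reach)
for n in("scene","top","wrist"): print(n,manip.camera_params(n))
for n in("scene","top"):
    cv2.imwrite(f"pics/{n}0.png",cv2.cvtColor(manip.camera(n),cv2.COLOR_RGB2BGR))
E
```

```text
{'clock': 0.0, 'joints': array([ 1.11439031e+00,  3.00462179e-01,  1.52157386e+00, -2.46864863e-06,
        1.32071839e+00, -6.65936835e-02]), 'qd': array([-0.00118551,  0.00109518, -0.00059143, -0.00073036,  0.00062589,
        0.0003208 ]), 'effort': array([ 7.18386782e-04, -5.31809235e+01, -3.52739024e+01,  7.09018763e-02,
        2.43633776e-02, -1.20955106e-04]), 'eef_pos': array([208.89834474, 508.51538797, 218.89427652]), 'eef_rot': array([-3.14043330e+00, -7.49235895e-05,  2.75178089e+00]), 'wrist_force': array([ 0.16947599, -0.18304191, -0.51049134]), 'moment': array([-0.03431594,  0.03108823,  0.00543132]), 'finger_force': 0.0, 'finger_gap': 93.86364621228338} 14.0
scene {'fovy': 46.25901084445806, 'cx': 317.06156062371986, 'cy': 206.73966671916764, 'k1': -0.10252104333340843, 'origin': array([ 998.77036826, -644.69933262, 1199.22960331]), 'attitude': array([-2.4955962 , -0.01123724,  0.70136595])}
top {'fovy': 57.32223748265814, 'cx': 309.5065749612997, 'cy': 199.88650581105864, 'k1': -0.06096173142166936, 'origin': array([ 338.37503237,  -36.28071544, 1259.54747203]), 'attitude': array([-2.99222521,  0.01869766, -1.5504599 ])}
wrist {'fovy': 70.00877629346202, 'cx': 317.33245402600727, 'cy': 202.5071322704032, 'k1': -0.012860857069141909, 'origin': array([131.12857417, 541.60721022, 384.26790514]), 'attitude': array([2.85099329e+00, 9.98789811e-04, 1.18185104e+00])}
```

View pics/top0.png

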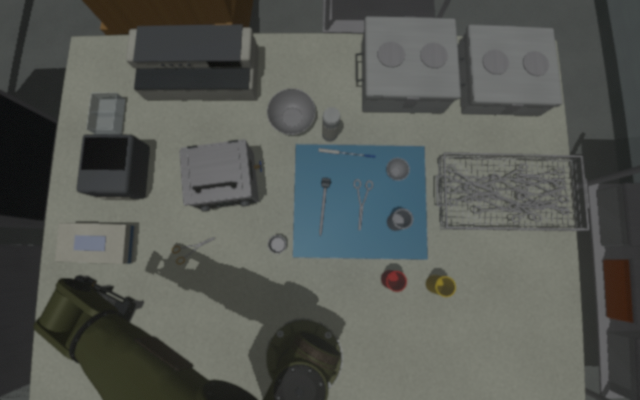

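View pics/scene0.png

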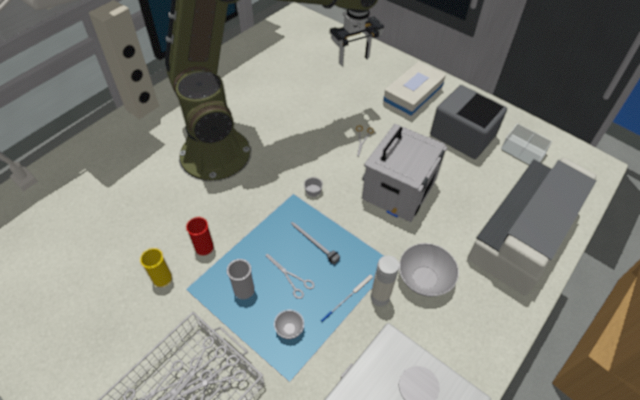

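Candidates (top picture) for the obturator: steel rod with a dark head (325,183)-(322,232), needle holder with rings (362,180)-(361,230), brush (345,153), scissors (195,248). I choose the first. For the jar: grey tall cup on the mat (400,218), red (395,280), yellow (444,286), bowl (398,168) and gallipot (278,243). I choose the grey tall one. The cleaner with its handle is at (217,175). Next is a close crop.

```bash
python3 - <<'E'
from h import *
t=cv2.imread("pics/top0.png");s=cv2.imread("pics/scene0.png")
a=cv2.resize(t[165:245,300:420],None,fx=5,fy=5,interpolation=cv2.INTER_CUBIC)[:, :]
b=cv2.resize(s[210:310,220:345],(500,400),interpolation=cv2.INTER_CUBIC)
a=cv2.convertScaleAbs(a,alpha=1.4)
b=cv2.convertScaleAbs(b[:,:],alpha=1.2)
cv2.imwrite("pics/c1.png",cv2.resize(a,(800,533)))
c=cv2.resize(t[135:215,170:270],(800,600)[:1]+(600,) if 0 else (750,600),interpolation=cv2.INTER_CUBIC)
cv2.imwrite("pics/c2.png",cv2.convertScaleAbs(c,alpha=1.4))
E
```

```text
(no output)
```

View pics/c1.png

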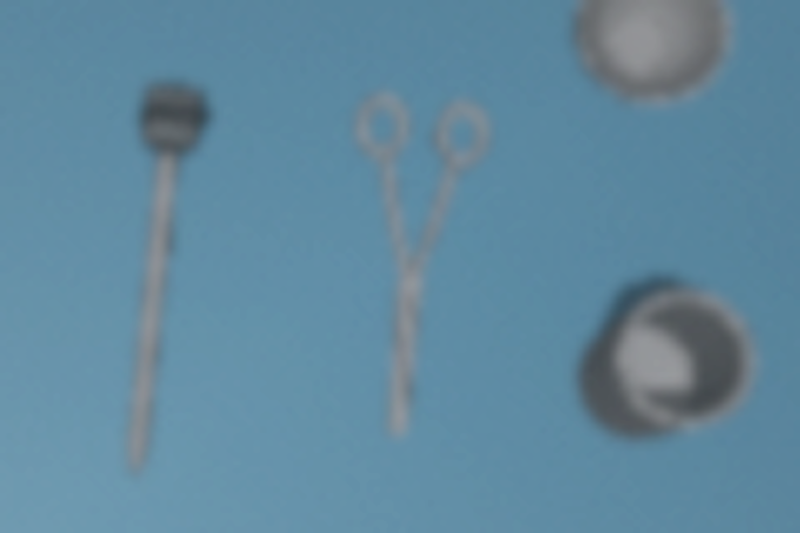

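View pics/c2.png

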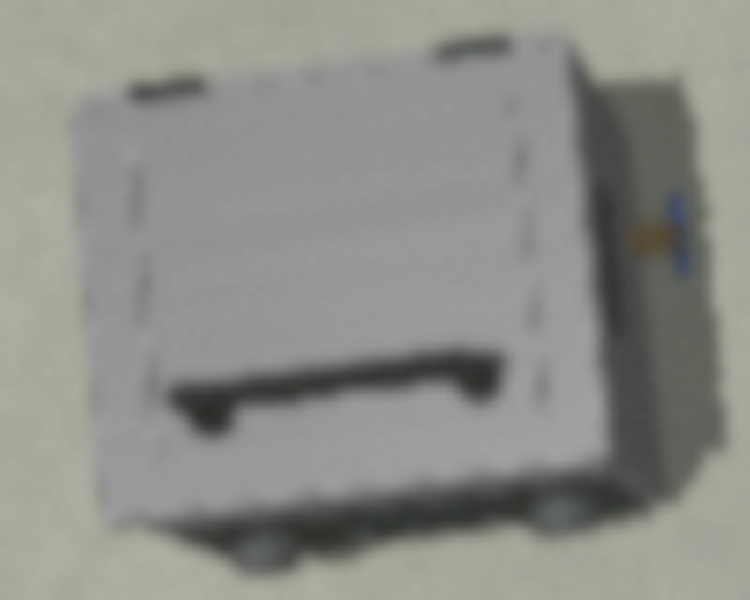

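```bash
python3 - <<'E'
from h import *
p,f=cam("top")
def m(n,U,V,s,o,z):
    u,v=(U+.5)/s-.5+o[0],(V+.5)/s-.5+o[1]; X=onz(p,f,u,v,z); q,g=cam("scene"); print(n,np.round(X,1),"top",round(u,1),round(v,1),"scene px",np.round(proj(q,g,X),1)); return X
A=(20/3,(300,165)); B=(7.5,(170,135))
t=m("tip",135,470,*A,7); h=m("head",177,82,*A,16)
d=h-t; print(np.linalg.norm(d),np.degrees(np.arctan2(d[1],d[0])))
j=m("jar",685,358,*A,117)
for e in((615,358),(755,358),(685,285),(685,430)): m("rim",*e,*A,117)
a=m("barL",180,391,*B,212);b=m("barR",495,361,*B,212); print(np.linalg.norm(a-b),(a+b)/2, np.degrees(np.arctan2(*( (a-b)[[1,0]]))))
m("hingeL",78,100,*B,176);m("hingeR",570,40,*B,176);m("fr L",105,520,*B,176);m("frR",610,465,*B,176)
m("spray",(331-170)*7.5,(117-135)*7.5,*B,192); m("needle",395,430,*A,5); m("bowl",652,30,*A,40)
E
```

```text
tip [405.6 -46.7   7. ] top 319.8 235.1 scene px [291.1 221.8]
head [606.7 -65.2  16. ] top 326.1 176.9 scene px [338.  260.6]
202.22677277997667 -5.256555098996395
jar [ 456.7 -303.4  117. ] top 402.3 218.3 scene px [239.  268.4]
rim [ 456.2 -270.4  117. ] top 391.8 218.3 scene px [247.7 260.1]
rim [ 457.3 -336.4  117. ] top 412.8 218.3 scene px [230.1 276.9]
rim [ 491.3 -303.9  117. ] top 402.3 207.3 scene px [248.1 276.1]
rim [ 422.9 -302.8  117. ] top 402.3 229.1 scene px [230.3 261. ]
barL [528.9 329.1 212. ] top 193.6 186.7 scene px [401.6 128.2]
barR [542.8 204.6 212. ] top 235.6 182.7 scene px [381.9 152.6]
125.26842002118275 [535.87287344 266.84537154 212.        ] 96.36676849534996
hingeL [657.5 393.6 176. ] top 180.0 147.9 scene px [445.9 145. ]
hingeR [685.1 188.9 176. ] top 245.6 139.9 scene px [417.9 188.4]
fr L [482.  368.9 176. ] top 183.6 203.9 scene px [394.6 123.2]
frR [508.  164.1 176. ] top 250.9 196.6 scene px [362.9 163. ]
spray [757.8 -72.3 192. ] top 330.6 116.6 scene px [386.8 260.6]
needle [ 428.6 -179.9    5. ] top 358.8 229.1 scene px [266.9 254.1]
bowl [ 633.  -307.4   40. ] top 397.4 169.1 scene px [288.6 322.1]
```

```bash
cat > go.py <<'E'
import sys; from h import *
x,y,z,yaw=map(float,sys.argv[1:5]); s=manip.read_state(); M=R.from_euler('xyz',s["eef_rot"]).as_matrix()
d=M.T@(np.array([x,y,z])-s["eef_pos"])/10
dy=(np.degrees(s["eef_rot"][2])-yaw+180)%360-180
print("t",s["clock"],"pos",s["eef_pos"].round(1),"yaw",np.degrees(s["eef_rot"][2]).round(1),"j",s["joints"].round(2),"F",s["wrist_force"].round(1),"gap",round(s["finger_gap"],1),"ff",round(s["finger_force"],2))
print("shift cm",d.round(2),"roll units",round(dy/5,2))
E
python3 go.py 400 100 260 174.7; python3 go.py 593.8 -64.1 100 174.7
```

```text
t 0.1 pos [208.9 508.5 218.9] yaw 157.7 j [ 1.11  0.3   1.52 -0.    1.32 -0.07] F [-0.   0.3 -0.7] gap 94.2 ff 0.0
shift cm [-33.2  -30.53  -4.08] roll units -3.41
t 0.1 pos [208.9 508.5 218.9] yaw 157.7 j [ 1.11  0.3   1.52 -0.    1.32 -0.07] F [-0.   0.3 -0.7] gap 94.2 ff 0.0
shift cm [-57.36 -38.33  11.93] roll units -3.41
```

```bash
python3 -m creep '[[1,[-33.2,-30.5,-4],-3.4],[1,[-33.2,-30.5,-4],-3.4],[1,[-33.2,-30.5,-4],-3.4],[1,[-33.2,-30.5,-4],-3.4],[1,[-33.2,-30.5,-4],-3.4],[1,[-33.2,-30.5,-4],-3.4],[1,[-33.2,-30.5,-4],-3.4],[1,[-33.2,-30.5,-4],-3.4],[1,[-33.2,-30.5,-4],-3.4],[1,[-33.2,-30.5,-4],-3.4],[1,[-33.2,-30.5,-4],-3.4]]'; python3 go.py 593.8 -64.1 140 174.7
```

```text
clock: 1.2
eef_pos: [400.4, 99.6, 259.3]
eef_rot: [-3.142, -0.0, 3.046]
wrist_force: [-0.5, 0.4, -0.2]
finger_gap: 94.3
finger_force: 0.0
t 1.2 pos [400.4  99.6 259.3] yaw 174.5 j [ 0.15 -0.05  1.82  0.    1.37 -1.32] F [-0.5  0.4 -0.2] gap 94.3 ff 0.0
shift cm [-20.82 -14.44  11.92] roll units -0.04
```

```bash
python3 -m creep '[[1,[-20.8,-14.4,11.9],0],[1,[-20.8,-14.4,11.9],0],[1,[-20.8,-14.4,11.9],0],[1,[-20.8,-14.4,11.9],0],[1,[-20.8,-14.4,11.9],0],[1,[-20.8,-14.4,11.9],0],[1,[-20.8,-14.4,11.9],0],[1,[-20.8,-14.4,11.9],0]]'; python3 go.py 593.8 -64.1 22 174.7
python3 - <<'E'
from h import *
p,f=cam("wrist"); im=manip.camera("wrist"); cv2.imwrite("pics/w1.png",cv2.cvtColor(im,cv2.COLOR_RGB2BGR))
print(p); print([proj(p,f,X).round(1) for X in((405.6,-46.7,7),(593.8,-64.1,15.5),(606.7,-65.2,16))])
import pickle; pickle.dump((p,f),open("w1.pkl","wb"))
E
```

```text
clock: 2.0
eef_pos: [593.6, -60.4, 139.8]
eef_rot: [3.141, -0.002, 3.05]
wrist_force: [0.7, -0.0, 0.4]
finger_gap: 93.9
finger_force: 0.0
t 2.0 pos [593.6 -60.4 139.8] yaw 174.7 j [-0.16  0.48  1.47  0.    1.2  -1.64] F [ 0.7 -0.   0.4] gap 93.9 ff 0.0
shift cm [-0.07 -0.37 11.78] roll units 0.01
{'fovy': 70.00877629346202, 'cx': 317.33245402600727, 'cy': 202.5071322704032, 'k1': -0.012860857069141909, 'origin': array([510.05677078, -51.79176826, 305.31278726]), 'attitude': array([ 2.85242732e+00, -4.94456082e-04,  1.47984375e+00])}
[array([312.3,  -2.6]), array([312.8, 201. ]), array([312.9, 212.7])]
```

View pics/w1.png

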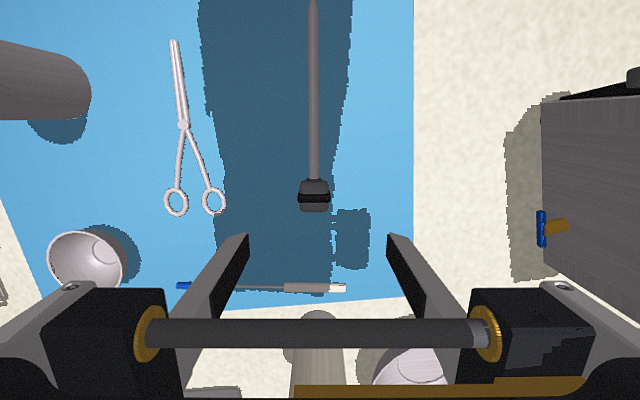

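The wrist picture shows the shaft at column 314, tip (314,0), head from (314,180) to (314,212). This agrees with the prediction to about 1 px, and the needle holder lies left at (190,130), clear of the fingers. Now I descend and grip the head lightly, so that it can pivot.

```bash
python3 -m creep '[[1,[0,-0.2,6],0],[1,[0,-0.2,11.7],0],[1,[0,-0.2,11.7],0],[-1,[0,-0.2,11.7],0],[-1,[0,-0.2,11.7],0],[-1,[0,-0.2,11.7],0],[-1,[0,-0.2,11.7],0],[-1,[0,-0.2,11.7],0],[-1,[0,-0.2,11.7],0],[-1,[0,-0.2,11.7],0],[-1,[0,-0.2,11.7],0],[-1,[0,-0.2,11.7],0]]' 3; python3 go.py 593.8 -64.1 22 174.7
```

```text
clock: 3.25
eef_pos: [593.7, -64.3, 23.4]
eef_rot: [-3.142, -0.0, 3.049]
wrist_force: [0.1, 0.1, 0.6]
finger_gap: 30.0
finger_force: 3.0
t 3.25 pos [593.7 -64.3  23.4] yaw 174.7 j [-0.17  0.63  1.54 -0.    0.98 -1.65] F [0.1 0.1 0.6] gap 30.0 ff 3.0
shift cm [-0.01  0.02  0.14] roll units -0.01
```

```bash
python3 -m creep '[[-1,[0,0,-2],0],[-1,[0,0,-5],0],[-1,[0,0,-8],0],[-1,[0,0,-11],0],[-1,[0,0,-14],0],[-1,[0,0,-17],0],[-1,[0,0,-20],0],[-1,[0,0,-23],0],[-1,[0,0,-26],0],[-1,[0,0,-29],0],[-1,[0,0,-31],0],[-1,[0,0,-31],0]]'; python3 go.py 456.7 -303.4 320 174.7
python3 - <<'E'
from h import *
a=cv2.cvtColor(manip.camera("scene"),cv2.COLOR_RGB2BGR)[90:310,210:430]; b=cv2.cvtColor(manip.camera("wrist"),cv2.COLOR_RGB2BGR)
cv2.imwrite("pics/l1.png",np.hstack([cv2.resize(a,(400,400)),cv2.resize(b[:,120:520],(400,400))]))
E
```

```text
clock: 4.45
eef_pos: [594.2, -64.4, 336.1]
eef_rot: [-3.141, 0.004, 3.048]
wrist_force: [-0.6, -0.2, -1.2]
finger_gap: 30.0
finger_force: 3.0
t 4.45 pos [594.2 -64.4 336.1] yaw 174.7 j [-0.17  0.35  1.19 -0.    1.6  -1.65] F [-0.6 -0.2 -1.2] gap 30.0 ff 3.0
shift cm [ 11.48 -25.08   1.57] roll units -0.01
```

View pics/l1.png

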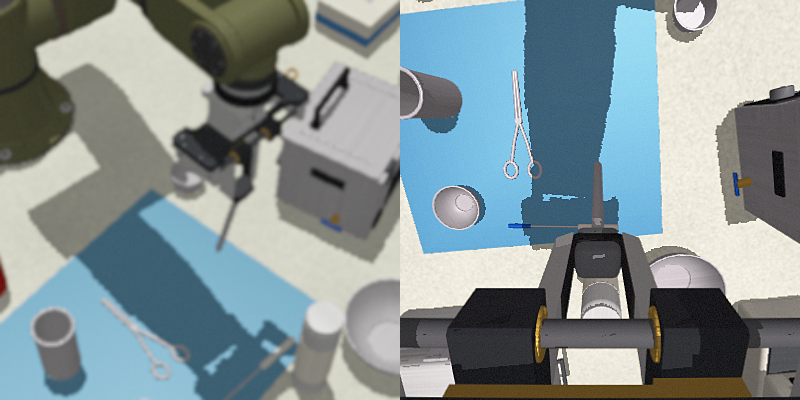

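```bash
cat > lean.py <<'E'
import sys; from h import *
v=float(sys.argv[1]); u=float(sys.argv[2]); p,f=cam("wrist"); s=manip.read_state(); P=s["eef_pos"]; yaw=s["eef_rot"][2]
best=min(np.linspace(-.6,1.4,401),key=lambda a:abs(proj(p,f,P+[186*np.sin(a)*np.cos(yaw),186*np.sin(a)*np.sin(yaw),-6-186*np.cos(a)])[1]-v))
T=P+[186*np.sin(best)*np.cos(yaw),186*np.sin(best)*np.sin(yaw),-6-186*np.cos(best)]
print("lean deg",np.degrees(best),"tip",T.round(1),proj(p,f,T),"tip-TCP",(T-P).round(1))
E
python3 lean.py 162 318
```

```text
lean deg 9.453803619658585 tip [563.2 -61.4 142.9] [316.42075063 162.24007055] tip-TCP [ -30.4    2.8 -189.5]
```

```bash
python3 - <<'E'
from h import *
p,f=cam("scene"); print(proj(p,f,(563.2,-61.4,142.9)))
E
python3 go.py 484 -305.9 345 174.7
```

```text
[328.66086963 227.16568939]
t 4.55 pos [593.6 -64.2 332.4] yaw 174.7 j [-0.17  0.36  1.19 -0.    1.6  -1.65] F [ 0.2 -0.6 -1.1] gap 30.0 ff 3.0
shift cm [  8.67 -25.08  -1.26] roll units -0.01
```

```bash
python3 -m creep '[[-1,[0.5,-1.5,-1],0],[-1,[1.4,-4,-1.2],0],[-1,[2.3,-6.7,-1.2],0],[-1,[3.3,-9.6,-1.2],0],[-1,[4.3,-12.5,-1.2],0],[-1,[5.3,-15.4,-1.2],0],[-1,[6.3,-18.2,-1.2],0],[-1,[7.2,-20.8,-1.2],0],[-1,[8,-23,-1.2],0],[-1,[8.5,-24.5,-1.2],0],[-1,[8.7,-25.1,-1.2],0],[-1,[8.7,-25.1,-1.2],0]]'; python3 go.py 484 -305.9 345 174.7
python3 - <<'E'
from h import *
import pickle
a=cv2.cvtColor(manip.camera("scene"),cv2.COLOR_RGB2BGR)[100:320,150:370]; b=cv2.cvtColor(manip.camera("wrist"),cv2.COLOR_RGB2BGR)
cv2.imwrite("pics/l2.png",np.hstack([cv2.resize(a,(400,400),interpolation=cv2.INTER_CUBIC),cv2.resize(b[:,120:520],(400,400))]))
p,f=cam("wrist"); print("jar mouth in wrist",proj(p,f,(456.7,-303.4,117)))
E
```

```text
clock: 5.75
eef_pos: [483.4, -306.5, 345.2]
eef_rot: [3.141, -0.0, 3.048]
wrist_force: [-0.4, -0.0, -0.1]
finger_gap: 29.9
finger_force: 3.0
t 5.75 pos [ 483.4 -306.5  345.2] yaw 174.6 j [-0.63  0.29  1.24  0.    1.61 -2.11] F [-0.4 -0.  -0.1] gap 29.9 ff 3.0
shift cm [-0.05  0.07  0.02] roll units -0.02
jar mouth in wrist [316.18621153 160.14405615]
```

View pics/l2.png

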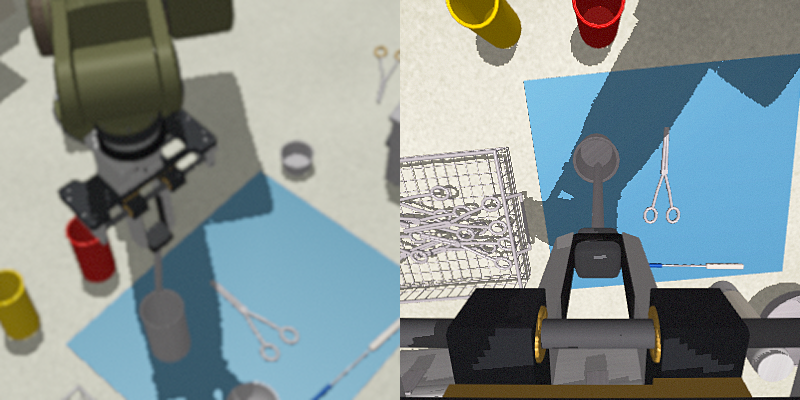

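In the wrist picture the tip is at about (319,165), inside the jar rim centred on (316,160), as predicted. Lowering it.

```bash
python3 -m creep '[[-1,[0.4,0,1],0],[-1,[0.5,0,2.5],0],[-1,[0.5,0,4],0],[-1,[0.5,0,5.5],0],[-1,[0.5,0,7],0],[-1,[0.5,0,8.5],0],[-1,[0.5,0,10],0],[-1,[0.5,0,11.5],0],[-1,[0.5,0,12.8],0],[-1,[0.5,0,13.8],0],[-1,[0.5,0,14.2],0],[-1,[0.5,0,14.2],0]]'; python3 go.py 484 -305.9 200 174.7
python3 - <<'E'
from h import *
a=cv2.cvtColor(manip.camera("scene"),cv2.COLOR_RGB2BGR)[150:320,150:320]; b=cv2.cvtColor(manip.camera("wrist"),cv2.COLOR_RGB2BGR)
cv2.imwrite("pics/l3.png",np.hstack([cv2.resize(a,(400,400),interpolation=cv2.INTER_CUBIC),cv2.resize(b[:,120:520],(400,400))]))
p,f=cam("wrist"); print("jar mouth in wrist",proj(p,f,(456.7,-303.4,117)))
E
```

```text
clock: 7.05
eef_pos: [478.8, -305.4, 203.2]
eef_rot: [3.141, -0.0, 3.049]
wrist_force: [0.0, 0.7, -1.1]
finger_gap: 30.0
finger_force: 3.0
t 7.05 pos [ 478.8 -305.4  203.2] yaw 174.7 j [-0.63  0.35  1.49  0.    1.3  -2.11] F [ 0.   0.7 -1.1] gap 30.0 ff 3.0
shift cm [-0.52  0.    0.32] roll units -0.0
jar mouth in wrist [316.40268381 187.99692095]
```

View pics/l3.png

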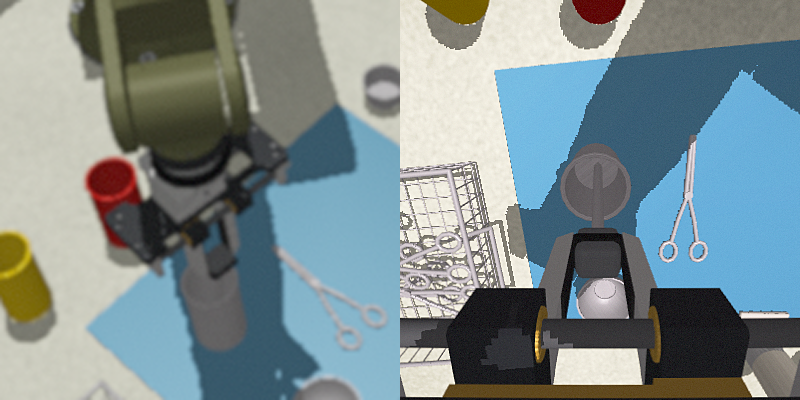

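The shaft is inside the jar and the jar is upright. The tip should be about 7 mm above the jar floor. Lower a little more, let go, and rise.

```bash
python3 -m creep '[[-1,[0,0,0.3],0],[-1,[0,0,0.5],0],[-1,[0,0,0.5],0],[1,[0,0,0.5],0],[1,[0,0,0.5],0],[1,[0,0,0.5],0],[1,[0,0,0.5],0],[1,[0,0,0.5],0],[1,[0,0,0.5],0],[1,[0,0,0.5],0],[1,[0,0,0.5],0],[1,[0,0,0.5],0]]'; python3 go.py 484 -305.9 330 174.7
python3 -m creep '[[1,[0,0,-2],0],[1,[0,0,-5],0],[1,[0,0,-9],0],[1,[0,0,-13],0],[1,[0,0,-16],0],[1,[0,0,-16],0]]'
python3 - <<'E'
from h import *
a=cv2.cvtColor(manip.camera("scene"),cv2.COLOR_RGB2BGR)[150:320,150:320]; b=cv2.cvtColor(manip.camera("wrist"),cv2.COLOR_RGB2BGR)
cv2.imwrite("pics/l4.png",np.hstack([cv2.resize(a,(400,400),interpolation=cv2.INTER_CUBIC),cv2.resize(b[:,120:520],(400,400))]))
E
python3 go.py 470 100 360 97.3
```

```text
clock: 8.35
eef_pos: [478.8, -305.6, 198.5]
eef_rot: [-3.142, 0.0, 3.048]
wrist_force: [-0.2, -0.3, 0.4]
finger_gap: 93.8
finger_force: 0.0
t 8.35 pos [ 478.8 -305.6  198.5] yaw 174.7 j [-0.63  0.36  1.5   0.    1.29 -2.11] F [-0.2 -0.3  0.4] gap 93.8 ff 0.0
shift cm [ -0.52   0.02 -13.15] roll units -0.01
clock: 8.95
eef_pos: [479.3, -306.0, 362.9]
eef_rot: [-3.138, 0.006, 3.049]
wrist_force: [-0.0, -0.5, -1.4]
finger_gap: 94.0
finger_force: 0.0
t 9.05 pos [ 478.8 -305.6  358.2] yaw 174.7 j [-0.63  0.28  1.23 -0.    1.63 -2.11] F [ 1.  -0.6 -0.4] gap 93.9 ff 0.0
shift cm [ 4.65 40.3  -0.18] roll units 15.47
```

View pics/l4.png

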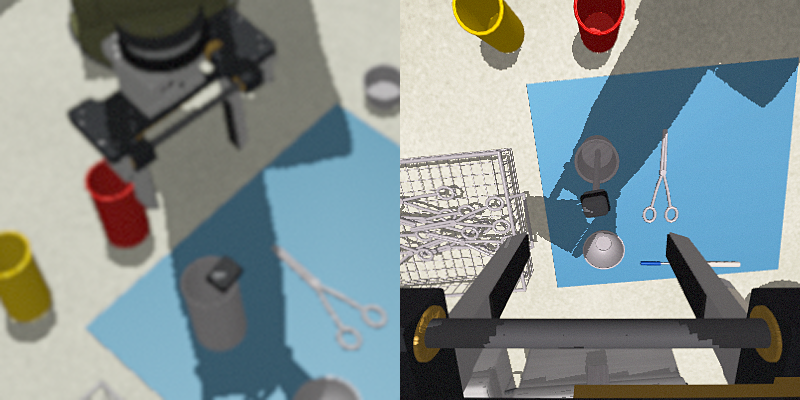

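The obturator was let go and leans slightly in the upright jar, with its head at about (315,203) in the wrist picture. Next, the lid handle.

```bash
python3 -m creep '[[1,[4.6,40.3,0],15.5],[1,[4.6,40.3,0],15.5],[1,[4.6,40.3,0],15.5],[1,[4.6,40.3,0],15.5],[1,[4.6,40.3,0],15.5],[1,[4.6,40.3,0],15.5],[1,[4.6,40.3,0],15.5],[1,[4.6,40.3,0],15.5],[1,[4.6,40.3,0],15.5],[1,[4.6,40.3,0],15.5],[1,[4.6,40.3,0],15.5]]'; python3 go.py 535.5 268 330 97.3
```

```text
clock: 10.15
eef_pos: [470.0, 100.9, 357.0]
eef_rot: [-3.139, 0.0, 1.696]
wrist_force: [0.9, -0.6, 0.3]
finger_gap: 94.2
finger_force: 0.0
t 10.15 pos [470.  100.9 357. ] yaw 97.2 j [ 0.14  0.07  1.47 -0.    1.6   0.01] F [ 0.9 -0.6  0.3] gap 94.2 ff 0.0
shift cm [15.76  8.59  2.68] roll units -0.03
```

```bash
python3 -m creep '[[1,[15.8,8.6,2.7],0],[1,[15.8,8.6,2.7],0],[1,[15.8,8.6,2.7],0],[1,[15.8,8.6,2.7],0],[1,[15.8,8.6,2.7],0],[1,[15.8,8.6,2.7],0],[1,[15.8,8.6,2.7],0]]'
python3 - <<'E'
from h import *
import pickle
p,f=cam("wrist"); im=manip.camera("wrist"); pickle.dump((p,f),open("w2.pkl","wb")); cv2.imwrite("pics/w2.png",cv2.cvtColor(im,cv2.COLOR_RGB2BGR))
print(proj(p,f,(535.5,268,212)))
E
python3 go.py 535.5 268 212 97.3
```

```text
clock: 10.85
eef_pos: [536.1, 266.0, 331.5]
eef_rot: [-3.141, 0.0, 1.696]
wrist_force: [0.1, -0.1, -0.5]
finger_gap: 93.9
finger_force: 0.0
[316.97449736 200.40568638]
t 10.9 pos [536.1 266.  331.9] yaw 97.2 j [ 0.4   0.36  1.19 -0.    1.59  0.27] F [-0.6  0.5  0.1] gap 93.8 ff 0.0
shift cm [ 0.2  -0.05 11.99] roll units -0.03
```

View pics/w2.png

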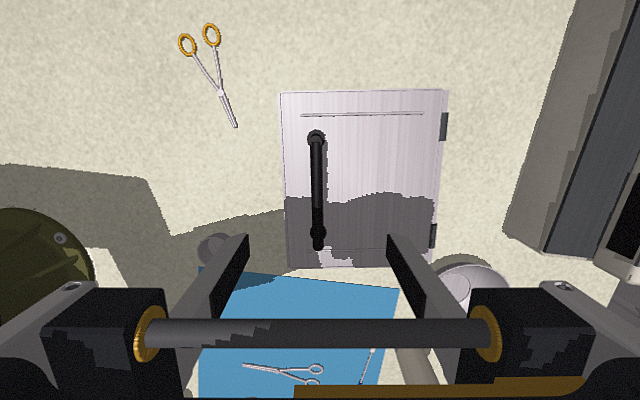

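The wrist picture shows the handle bar from (315,132) to (318,247), the lid from (281,92) to (447,90) at the back and (287,267) in front, and the fingers straddling it. I refine the handle and hinge.

```bash
python3 - <<'E'
from h import *
import pickle
p,f=pickle.load(open("w2.pkl","rb"))
a=onz(p,f,315.5,132,214);b=onz(p,f,318.5,248,214)
print(a,b,np.linalg.norm(a-b),(a+b)/2,np.degrees(np.arctan2(a[1]-b[1],a[0]-b[0]))-90)
q=[onz(p,f,u,v,176) for u,v in((281,92),(447,90),(287,267),(434,264))]; print(np.round(q,1))
th=np.radians(np.degrees(np.arctan2(a[1]-b[1],a[0]-b[0]))-90); c=(a+b)/2; x=np.array([np.cos(th),np.sin(th),0]); H=c+135*x; H[2]=172
print("hinge",H)
for g in range(0,61,10):
    t=np.radians(g)+np.arctan2(40,135); r=np.hypot(135,40); P=H-x*r*np.cos(t)+[0,0,r*np.sin(t)]; print(g,P.round(1),"d tool cm: y",round((r*np.cos(np.arctan2(40,135))-r*np.cos(t))/10,2),"z",-round((r*np.sin(t)-40)/10,2))
E
python3 go.py 535.5 268 207 97.3
```

```text
[525.39634516 336.50095152 214.        ] [543.83487319 215.38024288 214.        ] 122.51614332866944 [534.61560917 275.9405972  214.        ] 8.655831706931693
[[484.3 370.8 176. ]
 [657.5 395.1 176. ]
 [510.3 166.2 176. ]
 [693.2 193.5 176. ]]
hinge [668.07798582 296.25793022 172.        ]
0 [534.6 275.9 212. ] d tool cm: y 0.0 z -0.0
10 [543.5 277.3 234.8] d tool cm: y 0.9 z -2.28
20 [556.2 279.2 255.8] d tool cm: y 2.18 z -4.38
30 [572.3 281.7 274.1] d tool cm: y 3.81 z -6.21
40 [591.3 284.6 289.4] d tool cm: y 5.73 z -7.74
50 [612.6 287.8 301.1] d tool cm: y 7.89 z -8.91
60 [635.6 291.3 308.9] d tool cm: y 10.21 z -9.69
t 10.9 pos [536.1 266.  331.9] yaw 97.2 j [ 0.4   0.36  1.19 -0.    1.59  0.27] F [-0.6  0.5  0.1] gap 93.8 ff 0.0
shift cm [ 0.2  -0.05 12.49] roll units -0.03
```

```bash
python3 -m creep '[[1,[0.5,0,5],-0.16],[1,[0.5,0,9],-0.16],[1,[0.5,0,12.1],-0.16],[1,[0.5,0,12.1],-0.16],[-1,[0.5,0,12.1],-0.16],[-1,[0.5,0,12.1],-0.16],[-1,[0.5,0,12.1],-0.16],[-1,[0.5,0,12.1],-0.16],[-1,[0.5,0,12.1],-0.16],[-1,[0.5,0,12.1],-0.16],[-1,[0.5,0,12.1],-0.16],[-1,[0.5,0,12.1],-0.16]]' 15; python3 go.py 535 270 210 98
```

```text
clock: 12.1
eef_pos: [535.4, 272.4, 210.4]
eef_rot: [-3.142, 0.0, 1.71]
wrist_force: [0.1, 0.1, -0.9]
finger_gap: 33.3
finger_force: 0.0
t 12.1 pos [535.4 272.4 210.4] yaw 98.0 j [ 0.41  0.42  1.38 -0.    1.34  0.27] F [ 0.1  0.1 -0.9] gap 33.3 ff 0.0
shift cm [-0.23 -0.08  0.04] roll units -0.01
```

```bash
python3 -m creep '[[-1,[0,0,0],0],[-1,[0,0,0],0],[-1,[0,0,0],0],[-1,[0,0,0],0],[-1,[0,0,0],0],[-1,[0,0,0],0]]' 15; python3 go.py 535 270 210 98
```

```text
clock: 12.7
eef_pos: [534.6, 272.3, 210.4]
eef_rot: [-3.139, 0.0, 1.71]
wrist_force: [-6.9, -2.1, 2.1]
finger_gap: 11.4
finger_force: 15.0
t 12.7 pos [534.6 272.3 210.4] yaw 98.0 j [0.41 0.42 1.38 0.   1.34 0.27] F [-6.9 -2.1  2.1] gap 11.4 ff 15.0
shift cm [-0.23  0.    0.04] roll units -0.0
```

The gap of 11.4 mm matches the 12 mm bar, so it is gripped. Lifting along the arc, first to 30 degrees.

```bash
python3 -m creep '[[-1,[0,-0.1,0],0],[-1,[0,0.05,-0.5],0],[-1,[0,0.3,-1.16],0],[-1,[0,0.8,-2.28],0],[-1,[0,1.4,-3.36],0],[-1,[0,2.08,-4.38],0],[-1,[0,2.86,-5.33],0],[-1,[0,3.71,-6.21],0],[-1,[0,3.71,-6.21],0],[-1,[0,3.71,-6.21],0]]' 15; python3 go.py 636 286 307 98
```

```text
clock: 13.7
eef_pos: [571.4, 277.7, 274.5]
eef_rot: [-3.141, -0.0, 1.71]
wrist_force: [-11.9, -2.0, 9.3]
finger_gap: 11.4
finger_force: 15.0
t 13.7 pos [571.4 277.7 274.5] yaw 98.0 j [0.39 0.47 1.17 0.   1.51 0.25] F [-11.9  -2.    9.3] gap 11.4 ff 14.99
shift cm [-0.07  6.5  -3.25] roll units -0.0
```

```bash
python3 -m creep '[[-1,[0,-0.08,-0.08],0],[-1,[0,0.4,-0.5],0],[-1,[0,0.87,-0.88],0],[-1,[0,1.86,-1.6],0],[-1,[0,2.9,-2.25],0],[-1,[0,4.02,-2.79],0],[-1,[0,5.18,-3.23],0],[-1,[0,6.37,-3.58],0],[-1,[0,6.37,-3.58],0],[-1,[0,6.37,-3.58],0]]' 15; python3 go.py 636 286 307 98
python3 - <<'E'
from h import *
a=cv2.cvtColor(manip.camera("scene"),cv2.COLOR_RGB2BGR); t=cv2.cvtColor(manip.camera("top"),cv2.COLOR_RGB2BGR)
cv2.imwrite("pics/end.png",np.hstack([cv2.resize(a[40:240,300:500],(400,400),interpolation=cv2.INTER_CUBIC),cv2.resize(a[180:320,180:320],(400,400),interpolation=cv2.INTER_CUBIC)]))
E
```

```text
clock: 14.7
eef_pos: [635.6, 286.4, 309.9]
eef_rot: [3.14, -0.001, 1.71]
wrist_force: [-2.1, -0.4, 5.2]
finger_gap: 11.4
finger_force: 15.0
t 14.7 pos [635.6 286.4 309.9] yaw 98.0 j [0.37 0.62 0.86 0.   1.66 0.23] F [-2.1 -0.4  5.2] gap 11.4 ff 15.01
shift cm [-0.05  0.03  0.29] roll units -0.01
```

View pics/end.png

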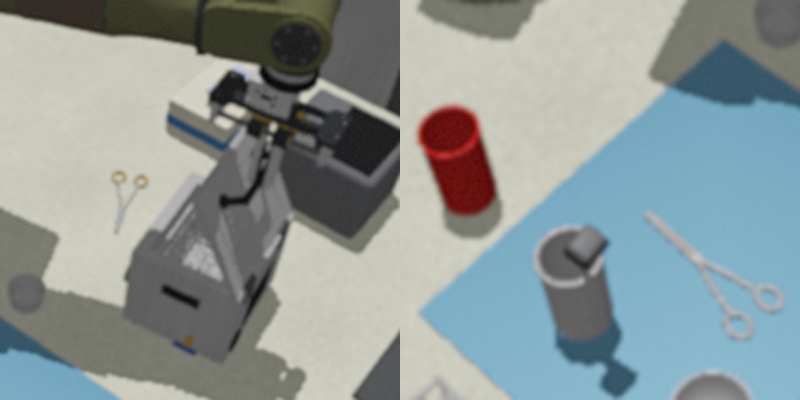

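The lid stands at about 60 degrees: chord 142 mm against 141 expected, and the bar about 33 mm in front of the hinge. The obturator stands in the upright jar and the neighbours are in place. I hold still, then hand in.

```bash
python3 -m creep '[[-1,[0,0,0],0],[-1,[0,0,0],0],[-1,[0,0,0],0],[-1,[0,0,0],0],[-1,[0,0,0],0],[-1,[0,0,0],0],[-1,[0,0,0],0],[-1,[0,0,0],0],[-1,[0,0,0],0],[-1,[0,0,0],0]]' 15; python3 -c "
from cell import manip; print(manip.sign_off())"
```

```text
clock: 15.8
eef_pos: [635.3, 286.4, 309.8]
eef_rot: [3.14, -0.0, 1.71]
wrist_force: [-2.8, -0.1, 4.5]
finger_gap: 11.5
finger_force: 15.0
the job is handed in; nothing more can be done
None
```

I handed the job in at 15.8 s with the obturator standing tip down in the upright steel jar and the gripper holding the lid at about 60 degrees (worked out from the tool position); the hand-in gave no verdict, and I viewed 11 pictures, one over the limit of 10.

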